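# Close up the slide cabinet

### The arm

A 6-joint arm with a two-finger parallel gripper is mounted at the origin on a cart in front of the work surface, level with it; the furniture and walls round the work are solid. World frame = base frame: x ahead of the robot, y to its left, z up, the work surface at z = 0. Lengths are in mm, angles in rad, forces in N, time in s.
With the tool pointing down it reaches from about 325 to 775 mm from the base axis. Payload 5.5 kg.
Tool frame: the origin (TCP) lies at the very end of the fingers, on their centre line; the grasp point (between the pads) lies 19 mm behind it; z points along the fingers, x is the direction in which the jaws open and shut, and the axes are right-handed (so a half turn about z gives the same grasp; the last joint's range is limited). The gripper opens to 88 mm and grips with 3 to 60 N. Pads are 20 mm wide; open, the fingers measure 115 mm over their backs; the gripper's body (75 mm by 178 mm) begins 61 mm behind the grasp point.
Start: joints at [1.057, 0.091, 1.231, -0, 1.82, -0.057], TCP at [264.653, 538.493, 182.631] pointing down, gripper open.
Joint ranges: [-2.87, 2.87], [-0.86, 2.18], [0.17, 2.46], [-1.51, 4.65], [0.06, 2.69], [-2.65, 2.65]. Speed limits (rad/s): [2.57, 2.57, 3.01, 3.14, 3.14, 3.14].

### API

Orientations are given as a unit quaternion [x, y, z, w].
In Python, from bench import manip, optics, finish_job gives the robot as it stands.
- The arm moves only by the tool step_arm, never from a script. Its argument "rows" is a list of rows, each a list of 7 numbers: the shift along the tool's x, y, z in mm, then the turn, a rotation vector about the tool's x, y, z in rad, then the gripper command: -1 is shut, 1 is fully open, values between are in proportion. A call has 1 to 12 rows; each row is the pose to reach, as a shift and turn from the pose commanded when the call began, along the tool's axes at that moment; what a row does not reach only later rows make up. A row lasts 1/10 s, in which the tool goes at most 50 mm and 8.59 degrees, less where a joint would pass 70% of its speed; a pose out of reach is approached as far as the arm can. A call with a gripper value outside its range is refused whole. The fingers move at their own pace and stop on an object; "newtons" is the grip in N (left out, the last holds). Time passes only in rows, so rows that repeat a pose let the fingers close. It gives the time, the measured TCP pose, the force and the opening at its end, in the units of the state.
- manip.get_state(): the state, without advancing time (a new reading comes with each control period).
- optics.snapshot(name): name is "scene" or "top" or "wrist"; returns the picture (400x640x3 uint8, blue, green, red); there is no depth.
- optics.camera_model(name): a dict with "mtx" (3x3 intrinsics, pixels), "origin" and "orientation" of the camera in the world; the wrist camera has in their place "mount" (4x4, takes a point from camera to tool coordinates, whose origin is the TCP and whose axes are the tool frame's). Camera axes: x right, y up, looking along -z (the intrinsics and any distortion apply to the point x, -y, -z); pixel columns grow to the right and rows downward; lengths in mm; the calibration is good to about 2 mm. A picture is of the moment at which its call begins: read the wrist's pose just before it. camera_model takes no time and is no camera call.
- finish_job(): hands the job in, once; it reports no verdict.
The state is a dict: "t": time; "joint_positions": joint angles; "qvel": joint speeds; "effort": joint torques, N m; "tcp_pos": TCP position; "tcp_rot": TCP orientation; "ft_force": force on the tool from outside, world axes, zero at the start; "torque": the same for the moment, N m; "grip_width": opening from 0.0 (shut) to 1.0 (fully open).
Only numpy, scipy, OpenCV 4.12 (cv2) and the standard library are available. Lean on these libraries where they do the work, as an engineer would, in place of code of your own. Each camera call takes 0.05 s, during which the arm holds its last target.

### The job

The low slide cabinet on the worktop has been left open: push both of its drawers fully home with the fingertips, and only then swing its lid over and push it down flat, so that its lip drops over the drawer fronts. Push gently and let nothing slam, as there is glass inside; grasp and lift nothing, and leave the glassware, bottle and stopper that stand round the cabinet where they are.

Things in the scene. Friction and masses are not known exactly. Their poses are not given: they have to be found in the camera images.
- cabinet: Low grey steel cabinet for microscope slides, fixed to the worktop, 160 deep (x) x 250 wide (y) x 75 mm high without its lid. Origin at the centre of its underside; its x axis points from the drawer fronts to the hinged back, its y axis to the left as seen from the front, z up. It is turned by up to 0.3 rad from facing the robot. Two drawers stand side by side in the front; above them is a shallow tray under the lid.
- drawer_left (a joint): Slide of the left drawer (the one at the cabinet's +y), metres: 0 is fully home, grows as it comes out along the cabinet's -x (up to 0.09). It starts 0.035 to 0.065 out. It slides with 1.5 N of friction, a little damping (6 N per m/s) and stays where it is left.
- drawer_right (a joint): Slide of the right drawer (at the cabinet's -y); otherwise the same as the left one.
- drawer_left_front (a point): Middle of the outer face of the left drawer's front panel. The panel is white, 116 wide x 52 mm high and 8 mm thick and flat, without a handle; it stands from 9 to 61 mm above the worktop, this point at 35 mm. When the drawer is home, this point is 88 mm in front of the cabinet's centre. Axes as the cabinet's.
- drawer_right_front (a point): The same point of the right drawer's front panel.
- lid (a joint): Hinge of the lid, radians: 0 is flat shut, grows as the lid opens up and back. It starts at 1.2 to 1.38 (near upright) and cannot go beyond 1.6. A stiff hinge (0.32 N m of friction): the lid (0.2 kg) stays where it is left and has to be pushed all the way down.
- lid_hinge (a point): Point on the lid's hinge line, in the middle of its width and level with the outer face of the panel (6 mm from the pivot): at 81 mm above the worktop and 80 mm behind the cabinet's centre when shut. The hinge line runs along the cabinet's y at the far rim, 75 mm above the worktop.
- lid_edge (a point): Middle of the lid's free edge, on its outer (top) face. The lid is a plain white panel 178 mm from hinge to free edge, 256 mm wide and 6 mm thick, with a thin lip turned down 20 mm along the free edge on its inner side. This point is 178 mm from lid_hinge along the lid's own -x; the lid's own z axis is the outward normal of the outer face (up when shut, pointing away from the robot when open). When shut it is 81 mm above the worktop.
- beaker_100: Clear glass beaker, 54 x 56 x 70 mm high, standing loose to the left of the cabinet; bystander. Origin at the centre of its underside.
- flask_100: Conical glass flask with a red stopper, 62 mm wide, 117 mm high, standing loose to the left of the cabinet's rear; bystander. Origin at the centre of its underside.
- petri_a: Glass dish, 66 mm wide, 32 mm high, loose to the right of the cabinet; bystander. Origin at the centre of its underside.
- reagent_6: Squat white bottle with a green cap, 61 mm wide, 100 mm high, loose to the right of the cabinet's rear; bystander. Origin at the centre of its underside.
- stopper_a: Small red rubber stopper, 26 mm wide, 27 mm high, standing loose in front of the drawers; bystander. Origin at the centre of its underside.

How it is judged (in metres and radians):
On the way, in this order (a step that is already met when the one before it is completed fails the run):
1. both drawers are fully home while the lid still stands open (value of joint each of drawer_left, drawer_right below 0.004 m and value of joint lid above 0.9 rad), for 0.2 s.
2. the lid is down flat (value of joint each of drawer_left, drawer_right below 0.004 m and value of joint lid below 0.045 rad), for 0.2 s.
At the end, for the whole second after the job is handed in: Both drawers are within 4 mm of fully home and the lid is within 0.045 rad of flat (8 mm at its free edge), at rest, and the loose things round the cabinet are within 20 mm of where they stood (all of step 2 and not (distance of any of beaker_100, petri_a, stopper_a, flask_100, reagent_6 from where it was at the start of the episode above 0.02 m) and velocity of joint lid below 0.05 rad/s); the robot touches nothing.
It fails at once if the lid is brought down (below 0.7 rad) while a drawer is more than 10 mm out (value of joint lid below 0.7 rad and value of joint any of drawer_left, drawer_right above 0.01 m).
It fails at once if a drawer is slammed home (faster than 0.45 m/s) or the lid slammed down (faster than 3 rad/s) (velocity of joint any of drawer_left, drawer_right below -0.45 m/s or velocity of joint lid below -3 rad/s).
It fails at once if the fingers press on the cabinet, a drawer or the lid with more than 50 N (contact force between the fingers and cabinet above 50 N).
It fails at once if a bystander is lifted (15 mm) or moved more than 20 mm (distance of any of beaker_100, petri_a, stopper_a, flask_100, reagent_6 from where it was at the start of the episode above 0.02 m or height (world z) of any of beaker_100, petri_a, stopper_a, flask_100, reagent_6 above 0.015 m).
It also fails if it takes over 61 s, if anything falls off the work surface, if the arm or the gripper's body presses on something with over 40 N, if the wrist force passes 120 N, or if a joint passes its speed limit or range.

## Working session

There is one attempt and no reset: what is moved stays moved. The work goes in short steps, Python scripts to look and compute and a tool call to move; the robot and the scene stay as the last step left them, time stands still between calls to the robot, and variables do not carry over. Pictures are saved under pics/ and viewed, and the job is handed in when it is done.

Besides the shell and the picture viewer there is one more tool, called after "Call:" by a JSON object that holds its "api" and its "payload", one argument or row to a line. step_arm: Moves the arm, as the interface text tells. Its arguments: {"type":"object","properties":{"rows":{"type":"array"},"newtons":{"type":"number"}},"required":["rows"]}

```bash
mkdir -p pics; ls; python3 - <<'E'
from bench import manip, optics
import cv2
print(manip.get_state())
for n in ["scene","top","wrist"]:
    print(n,optics.camera_model(n))
for n in ["scene","top"]:
    cv2.imwrite(f"pics/{n}0.png",optics.snapshot(n))
E
```

```text
pics
{'t': 0.0, 'joint_positions': array([ 1.05727557e+00,  9.18489104e-02,  1.23188896e+00, -3.69374868e-06,
        1.81981245e+00, -5.66962591e-02]), 'qvel': array([ 0.00020552, -0.00039193,  0.00101031, -0.00170272, -0.00044451,
       -0.00116585]), 'effort': array([ 3.49305774e-04, -4.46470034e+01, -4.06439281e+01,  6.98673958e-02,
        2.96468928e-02, -1.58326116e-04]), 'tcp_pos': array([264.47221832, 538.13931404, 181.5111924 ]), 'tcp_rot': array([ 8.48852134e-01,  5.28629451e-01, -8.58012416e-04,  4.71097489e-04]), 'ft_force': array([-0.39577389,  0.4233407 ,  0.17182603]), 'torque': array([0.05006322, 0.04479237, 0.02430264]), 'grip_width': 0.9985834386509375}
scene {'mtx': array([[509.72027187,   0.        , 330.24287633],
       [  0.        , 509.72027187, 198.71582083],
       [  0.        ,   0.        ,   1.        ]]), 'origin': array([ 163.59531091, -543.20504282, 1003.66928261]), 'orientation': array([ 0.32517909, -0.08608336, -0.22222737,  0.91513016])}
top {'mtx': array([[375.00217612,   0.        , 316.20766864],
       [  0.        , 375.00217612, 193.14182362],
       [  0.        ,   0.        ,   1.        ]]), 'origin': array([512.23558224, 150.13207987, 922.30135215]), 'orientation': array([ 0.01193846, -0.02375546, -0.70604128,  0.70767144])}
wrist {'mtx': array([[331.35464649,   0.        , 310.28710927],
       [  0.        , 331.35464649, 202.48504506],
       [  0.        ,   0.        ,   1.        ]]), 'mount': array([[ 9.99999265e-01, -7.08823333e-04,  9.83582369e-04,
        -2.81199296e-01],
       [-4.36759118e-04, -9.67430944e-01, -2.53134701e-01,
        -6.90349913e+01],
       [ 1.13097580e-03,  2.53134086e-01, -9.67430543e-01,
        -2.01058306e+02],
       [ 0.00000000e+00,  0.00000000e+00,  0.00000000e+00,
         1.00000000e+00]])}
```

View pics/scene0.png

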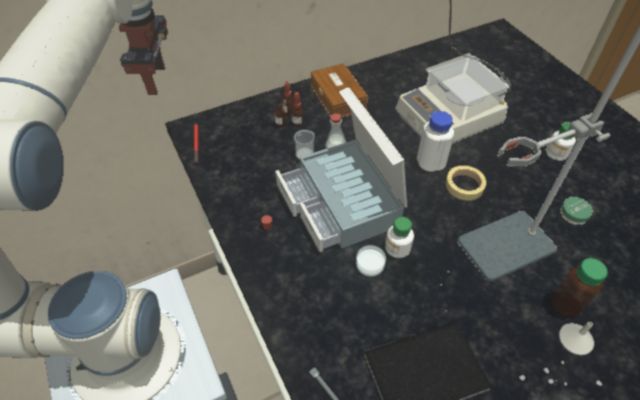

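View pics/top0.png

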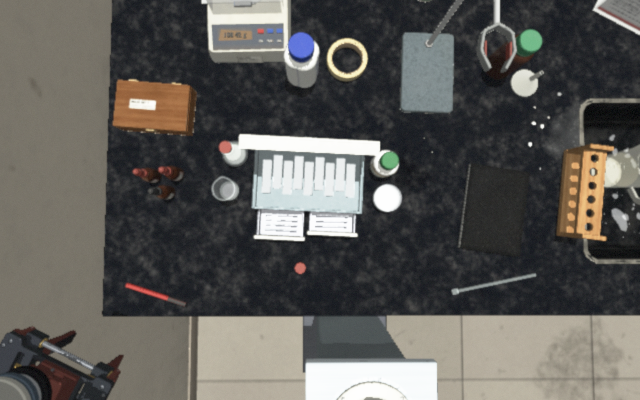

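```bash
python3 - <<'E'
import cv2
a=cv2.imread("pics/top0.png")[120:290,200:420]; cv2.imwrite("pics/top0c.png",cv2.resize(a,None,fx=3.6,fy=3.5,interpolation=cv2.INTER_CUBIC))
a=cv2.imread("pics/scene0.png")[80:280,240:440]; cv2.imwrite("pics/scene0c.png",cv2.resize(a,None,fx=3,fy=3,interpolation=cv2.INTER_CUBIC))
E
```

```text
(no output)
```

View pics/top0c.png

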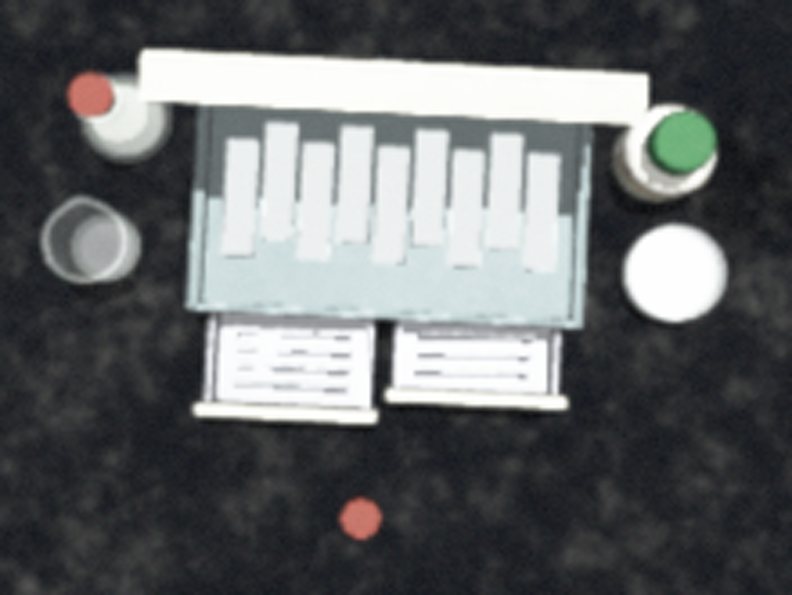

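View pics/scene0c.png

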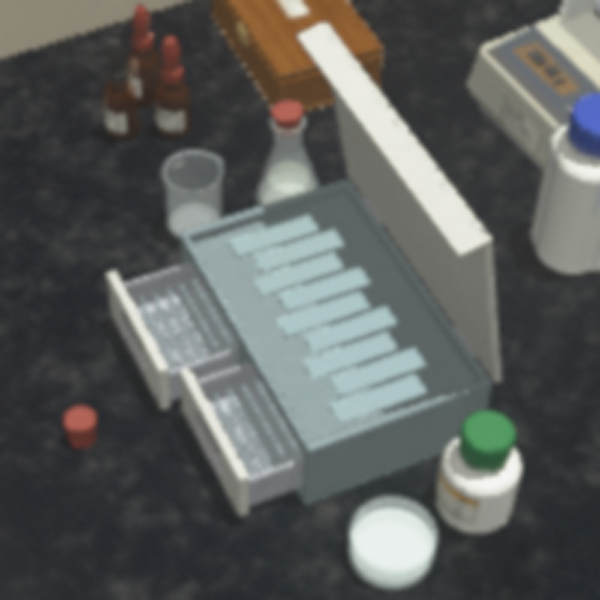

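```bash
cat > h.py <<'E'
import numpy as np
from bench import manip, optics
from scipy.spatial.transform import Rotation as R
def ray(n,u,v):
    m=optics.camera_model(n);K=m["mtx"]
    d=np.array([(u-K[0,2])/K[0,0],-(v-K[1,2])/K[1,1],-1.])
    return m["origin"],R.from_quat(m["orientation"]).apply(d)
def atz(n,u,v,z):
    o,d=ray(n,u,v); return o+d*(z-o[2])/d[2]
def proj(n,p):
    m=optics.camera_model(n);K=m["mtx"]
    c=R.from_quat(m["orientation"]).inv().apply(np.array(p)-m["origin"])
    c=np.array(c)*[1,-1,-1]; c=c@K.T; return c[...,:2]/c[...,2:]
E
python3 - <<'E'
from h import *
np.set_printoptions(precision=1,suppress=True)
T=lambda u,v,z: atz("top",200+u/3.6,120+v/3.5,z)
S=lambda u,v,z: atz("scene",240+u/3,80+v/3,z)
for k,p in dict(cabFL=(187,311,75),cabFR=(582,327,75),dLl=(194,414,61),dLr=(377,423,61),dRl=(386,403,61),dRr=(568,409,61),stop=(361,518,27),petri=(675,273,32),beakTop=(85,240,70),reag=(683,140,100),flask=(91,95,117)).items(): print(k,T(*p))
for k,p in dict(cabFL=(182,237,75),cabFR=(302,449,75),dLl=(107,272,61),dLr=(162,375,61),dRl=(183,372,61),dRr=(240,476,61),stop=(81,415,27),petri=(393,530,32)).items(): print("S",k,S(*p))
E
```

```text
cabFL [519.2 280.6  75. ]
cabFR [509.4  33.1  75. ]
dLl [452.3 277.7  61. ]
dLr [446.6 161.8  61. ]
dRl [459.6 156.1  61. ]
dRr [455.8  40.3  61. ]
stop [380.1 172.6  27. ]
petri [546.1 -34.7  32. ]
beakTop [565.1 346.   70. ]
reag [627.7 -26.2 100. ]
flask [651.7 332.9 117. ]
S cabFL [519.6 273.3  75. ]
S cabFR [505.5  35.1  75. ]
S dLl [452.  277.4  61. ]
S dLr [446.4 157.1  61. ]
S dRl [462.4 152.4  61. ]
S dRr [457.5  43.   61. ]
S stop [381.7 174.6  27. ]
S petri [546.8 -35.3  32. ]
```

```bash
cat >> h.py <<'E'
yaw=-0.041; C=np.array([594.2,153.5,0]); Rc=R.from_euler('z',yaw)
def W(p): return C+Rc.apply(p)
def lid(th,r,off=0): # outer face point, r from hinge
    return np.array([80-r*np.cos(th)+(6+off)*np.sin(th),0,75+r*np.sin(th)+(6+off)*np.cos(th)])
def shift(p,s=None):
    s=s or manip.get_state(); return R.from_quat(s["tcp_rot"]).inv().apply(np.array(p)-s["tcp_pos"])
E
python3 - <<'E'
from h import *
np.set_printoptions(precision=1,suppress=True)
for th in (1.2,1.25,1.3,1.35,1.38): 
    w=W(lid(th,178)); print(th,w,proj("top",w),proj("scene",w+Rc.apply([0,-128,0])),proj("scene",w+Rc.apply([0,128,0])))
print("obs",200+394/3.6,120+61/3.5, "scene R", 240+492/3,80+238/3, "L",240+328/3,80+24/3)
s=manip.get_state();print(s["tcp_pos"])
for p in ([400,225,181],[400,225,60]): print(shift(p))
yd=R.from_quat(s["tcp_rot"]).apply([0,1,0]);print(np.arctan2(yd[1],yd[0])-yaw)
E
```

```text
1.2 [615.3 152.6 243.1] [308.7 155.5] [390.6 166.1] [336.2  92.6]
1.25 [623.7 152.3 245.8] [308.9 150.6] [394.3 163.9] [339.6  90.7]
1.3 [632.3 151.9 248.1] [309.1 145.7] [398.1 161.9] [342.9  89. ]
1.35 [641.  151.6 250. ] [309.3 140.7] [401.9 159.9] [346.3  87.4]
1.38 [646.3 151.4 250.9] [309.4 137.8] [404.2 158.9] [348.3  86.5]
obs 309.44444444444446 137.42857142857142 scene R 404.0 159.33333333333331 L 349.3333333333333 88.0
[264.5 538.2 181.6]
[-221.3  259.8    1. ]
[-221.1  259.8  122. ]
-0.41582358736559394
```

Call:
{"api": "step_arm", "payload": {
  "rows": [
    [-20,22,0,0,0,-0.04,-1],
    [-44,52,0,0,0,-0.08,-1],
    [-66,78,0,0,0,-0.125,-1],
    [-88,104,0,0,0,-0.166,-1],
    [-110,130,0,0,0,-0.208,-1],
    [-132,156,0,0,0,-0.25,-1],
    [-155,182,0,0,0,-0.29,-1],
    [-177,208,0,0,0,-0.333,-1],
    [-200,234,0,0,0,-0.375,-1],
    [-221,260,0,0,0,-0.416,-1],
    [-221,260,0,0,0,-0.416,-1]
  ],
  "newtons": 20
}}

```text
t: 1.2
tcp_pos: [401.6, 222.5, 182.3]
tcp_rot: [0.723, 0.691, -0.0, 0.001]
ft_force: [0.4, 0.2, 0.7]
grip_width: 0.036
```

```bash
python3 - <<'E'
from h import *
import cv2
np.set_printoptions(precision=3,suppress=True)
s=manip.get_state();print(s["tcp_pos"],s["grip_width"],s["ft_force"])
yd=R.from_quat(s["tcp_rot"]).apply([0,1,0]);print(np.arctan2(yd[1],yd[0])-yaw, yd)
for n in("wrist","top"): cv2.imwrite(f"pics/{n}1.png",optics.snapshot(n))
for p in (W([-175,61,36]),): print(p,shift(p))
E
```

```text
[401.623 222.523 182.317] 0.03576968906416936 [0.358 0.155 0.653]
-0.0034701821556729143 [ 0.999 -0.044  0.   ]
[421.847 221.622  36.   ] [ -2.619  21.532 146.32 ]
```

View pics/wrist1.png

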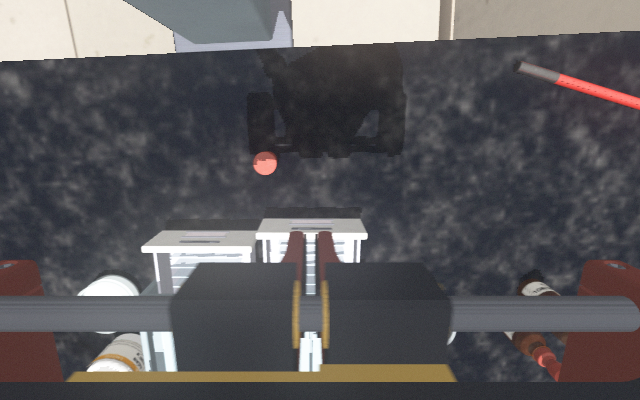

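Call:
{"api": "step_arm", "payload": {
  "rows": [
    [-1,5,35,0,0,0,-1],
    [-2,10,72,0,0,0,-1],
    [-3,14,109,0,0,0,-1],
    [-3,18,130,0,0,0,-1],
    [-3,18,146,0,0,0,-1],
    [-3,18,146,0,0,0,-1]
  ]
}}

```text
t: 1.9
tcp_pos: [416.5, 222.0, 34.1]
tcp_rot: [0.721, 0.693, -0.002, -0.001]
ft_force: [-0.1, 0.1, 1.0]
grip_width: 0.004
```

```bash
python3 - <<'E'
from h import *
import cv2
np.set_printoptions(precision=3,suppress=True)
s=manip.get_state();print(s["tcp_pos"],s["grip_width"],s["ft_force"])
for n in("wrist","scene"): cv2.imwrite(f"pics/{n}2.png",optics.snapshot(n))
for p in (W([-98,61,36]),): print(p,shift(p))
E
```

```text
[416.486 222.016  34.097] 0.0035750664710221475 [-0.09   0.095  1.04 ]
[498.783 218.466  36.   ] [-0.796 80.544  1.467]
```

View pics/scene2.png

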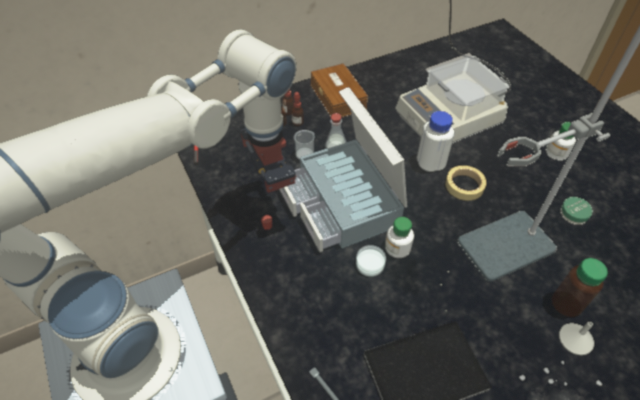

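View pics/wrist2.png

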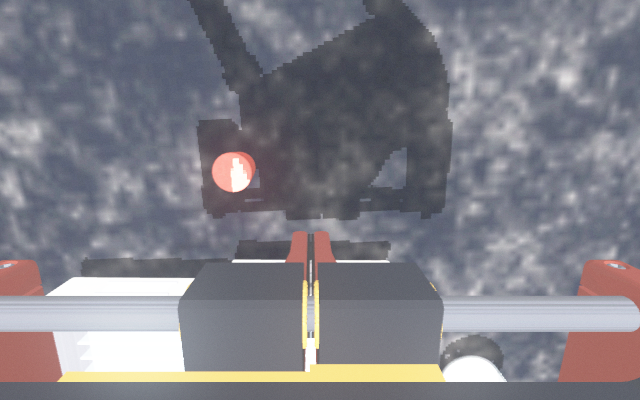

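Call:
{"api": "step_arm", "payload": {
  "rows": [
    [0,7,0,0,0,0,-1],
    [0,14,0,0,0,0,-1],
    [0,20,0,0,0,0,-1],
    [0,26,0,0,0,0,-1],
    [0,32,0,0,0,0,-1],
    [0,38,0,0,0,0,-1],
    [0,44,0,0,0,0,-1],
    [0,50,0,0,0,0,-1],
    [0,56,0,0,0,0,-1],
    [0,62,0,0,0,0,-1],
    [0,68,0,0,0,0,-1],
    [0,72,0,0,0,0,-1]
  ]
}}

```text
t: 3.2
tcp_pos: [490.9, 218.7, 36.6]
tcp_rot: [0.721, 0.692, -0.0, 0.0]
ft_force: [0.6, 0.9, 0.4]
grip_width: 0.004
```

Call:
{"api": "step_arm", "payload": {
  "rows": [
    [0,2,0,0,0,0,-1],
    [0,4,0,0,0,0,-1],
    [0,6,0,0,0,0,-1],
    [0,6,0,0,0,0,-1]
  ]
}}

```text
t: 3.6
tcp_pos: [496.4, 218.6, 36.6]
tcp_rot: [0.721, 0.693, -0.0, 0.0]
ft_force: [-0.6, 0.7, -0.6]
grip_width: 0.002
```

```bash
python3 - <<'E'
from h import *
import cv2
s=manip.get_state();print(s["tcp_pos"],s["ft_force"])
a=optics.snapshot("scene")[130:260,230:400]; cv2.imwrite("pics/s3.png",cv2.resize(a,None,fx=4,fy=4,interpolation=cv2.INTER_CUBIC))
E
```

```text
[496.41454869 218.553418    36.63138214] [-0.62146556  0.68241263 -0.59765135]
```

View pics/s3.png

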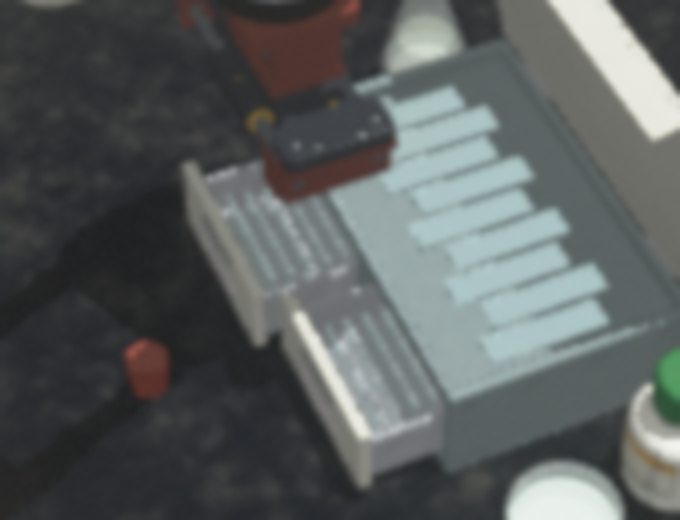

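```bash
cat >> h.py <<'E'
def wproj(p,s):
    m=optics.camera_model("wrist");K=m["mtx"]
    t=R.from_quat(s["tcp_rot"]).inv().apply(np.array(p)-s["tcp_pos"])
    M=np.linalg.inv(m["mount"]); c=(M[:3,:3]@t.T).T+M[:3,3]; c=c*[1,-1,-1]; c=c@K.T; return c[...,:2]/c[...,2:]
E
python3 - <<'E'
from h import *
import cv2
np.set_printoptions(precision=1,suppress=True)
s=manip.get_state();print(s["tcp_pos"],s["ft_force"])
cv2.imwrite("pics/w3.png",optics.snapshot("wrist")); cv2.imwrite("pics/t3.png",cv2.resize(optics.snapshot("top")[120:290,200:420],None,fx=3.6,fy=3.5,interpolation=cv2.INTER_CUBIC))
P=np.array([s["tcp_pos"],[447,162,61],[452,278,61],[506,162,61],[510,278,61]])
print(wproj(P,s)); print(proj("scene",[496,218,116]),proj("scene",[496,218,36]))
s2=dict(tcp_pos=np.array([416.5,222,34.1]),tcp_rot=s["tcp_rot"]); print(wproj(P,s2))
E
```

```text
[496.3 218.6  36.6] [ 0.2  0.8 -0.3]
[[310.9 227.6]
 [201.1 158.9]
 [419.  159.5]
 [213.7 261. ]
 [414.7 260. ]]
[301.1 165.3] [302.1 187.2]
[[310.5 338.1]
 [210.7 295.7]
 [408.7 296.3]
 [221.6 379.4]
 [405.5 378.7]]
```

View pics/w3.png

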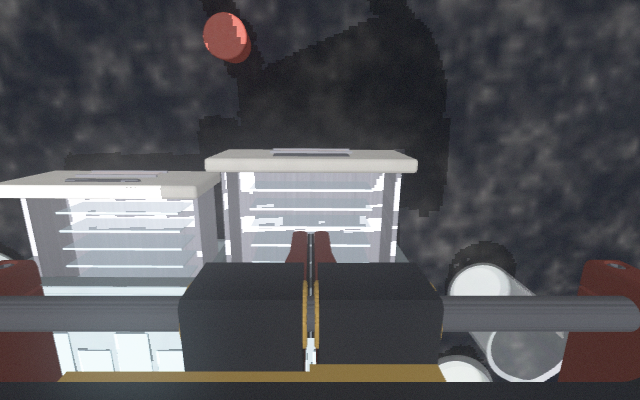

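View pics/t3.png

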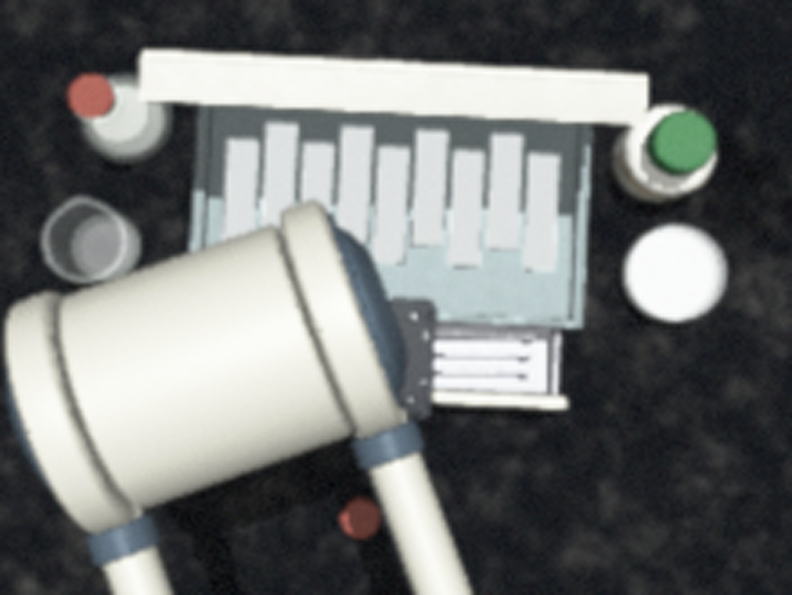

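```bash
python3 - <<'E'
from h import *
import cv2
np.set_printoptions(precision=1,suppress=True)
s=manip.get_state()
s2=dict(tcp_pos=np.array([416.5,222,34.1]),tcp_rot=s["tcp_rot"]); print(wproj(np.array([[447,162,61],[447,162,9],[452,278,9],[455.8,40,9],[455.8,40,61],[459,156,9],[459,156,61],[380,173,27],[380,173,0]]),s2))
a=cv2.imread("pics/scene2.png")[130:260,230:400]; cv2.imwrite("pics/s2c.png",cv2.resize(a,None,fx=4,fy=4,interpolation=cv2.INTER_CUBIC))
print(proj("scene",[[416,222,34],[416,222,115]]))
E
```

```text
[[210.7 295.7]
 [231.3 258.8]
 [388.6 259.2]
 [ 70.2 275.6]
 [  9.1 316.2]
 [224.9 273.9]
 [203.1 314.1]
 [231.4 172.4]
 [240.2 166.1]]
[[272.1 197.9]
 [269.5 175.8]]
```

View pics/s2c.png

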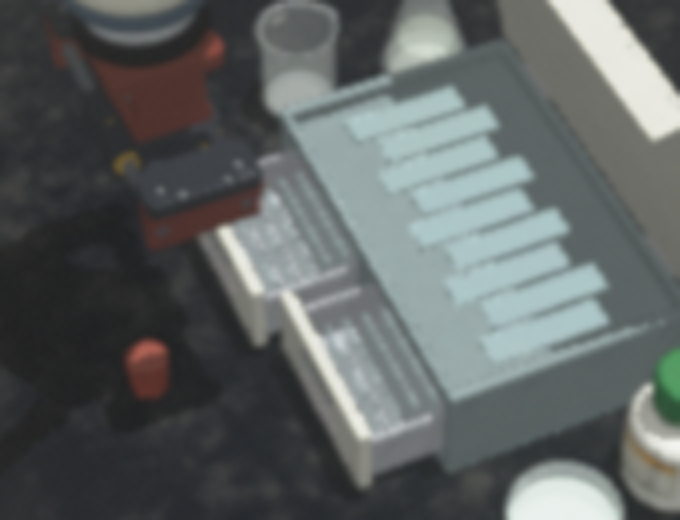

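Call:
{"api": "step_arm", "payload": {
  "rows": [
    [0,0,-10,0,0,0,-1],
    [0,0,-30,0,0,0,-1],
    [0,0,-50,0,0,0,-1],
    [0,0,-55,0,0,0,-1],
    [0,-25,-55,0,0,0,-1],
    [0,-50,-55,0,0,0,-1],
    [0,-75,-55,0,0,0,-1],
    [0,-82,-50,0,0,0,-1],
    [0,-82,-30,0,0,0,-1],
    [0,-82,0,0,0,0,-1],
    [0,-82,0,0,0,0,-1]
  ]
}}

```text
t: 4.85
tcp_pos: [412.1, 220.7, 32.1]
tcp_rot: [0.721, 0.693, -0.003, -0.001]
ft_force: [-0.6, -0.5, 0.7]
grip_width: 0.003
```

Call:
{"api": "step_arm", "payload": {
  "rows": [
    [0,6,0,0,0,0,-1],
    [0,12,0,0,0,0,-1],
    [0,18,0,0,0,0,-1],
    [0,24,0,0,0,0,-1],
    [0,30,0,0,0,0,-1]
  ]
}}

```text
t: 5.35
tcp_pos: [445.4, 220.7, 37.3]
tcp_rot: [0.721, 0.692, 0.0, 0.0]
ft_force: [0.3, -0.9, 0.2]
grip_width: 0.005
```

```bash
python3 - <<'E'
from h import *
import cv2
s=manip.get_state();print(s["tcp_pos"],s["ft_force"])
a=optics.snapshot("scene")[130:260,230:400]; cv2.imwrite("pics/s4.png",cv2.resize(a,None,fx=4,fy=4,interpolation=cv2.INTER_CUBIC))
cv2.imwrite("pics/w4.png",optics.snapshot("wrist"))
E
```

```text
[445.3924093  220.73276578  37.25601596] [ 0.28309282 -0.86996152  0.22883437]
```

View pics/s4.png

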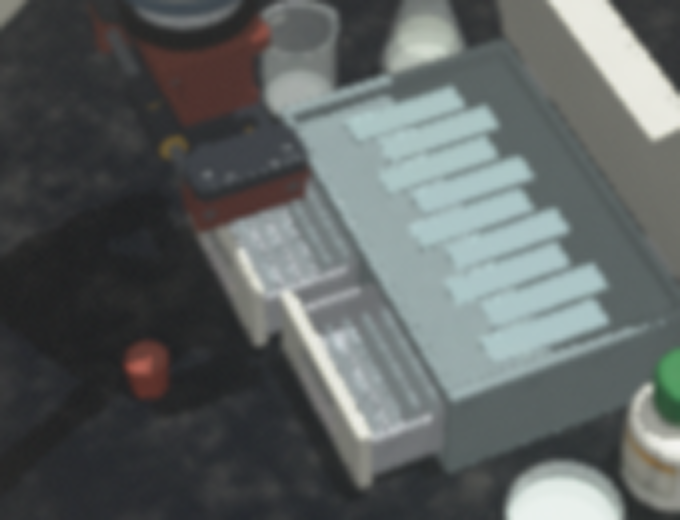

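View pics/w4.png

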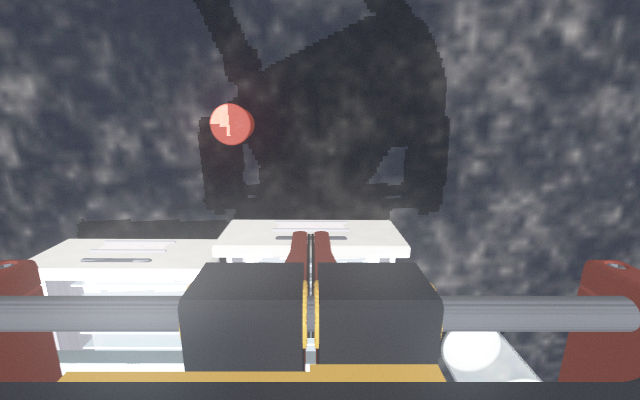

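Call:
{"api": "step_arm", "payload": {
  "rows": [
    [0,3,0,0,0,0,-1],
    [0,6,0,0,0,0,-1],
    [0,9,0,0,0,0,-1],
    [0,12,0,0,0,0,-1]
  ]
}}

```text
t: 5.85
tcp_pos: [456.5, 220.2, 36.6]
tcp_rot: [0.721, 0.693, 0.0, -0.0]
ft_force: [-0.2, -0.4, -0.0]
grip_width: 0.006
```

```bash
python3 - <<'E'
from h import *
import cv2
s=manip.get_state();print(s["tcp_pos"],s["ft_force"],s["torque"],s["effort"])
cv2.imwrite("pics/w5.png",optics.snapshot("wrist")[180:300,180:440].repeat(3,0).repeat(3,1))
E
```

```text
[456.51316572 220.20514056  36.63848131] [-0.15174748 -0.38617176 -0.01124761] [0.01053181 0.00293995 0.0396446 ] [ 1.21739306e-01 -3.43390989e+01 -3.98417401e+01  1.55157340e-02
  8.29538796e-02  3.22269578e-02]
```

View pics/w5.png

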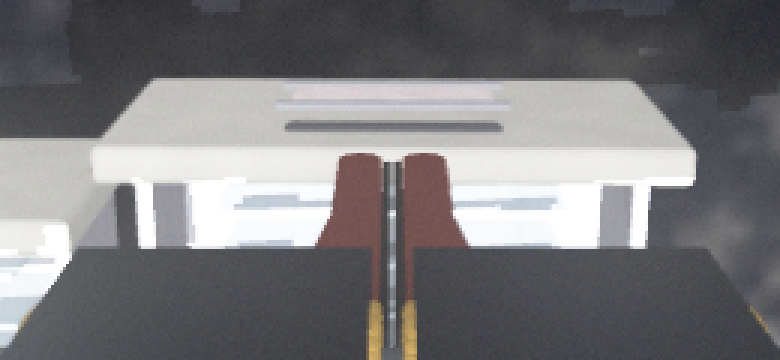

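```bash
python3 - <<'E'
from h import *
np.set_printoptions(precision=1,suppress=True)
s=manip.get_state()
P=np.array([[452.3,277.7,61],[446.6,161.8,61],[452.3,277.7,9],[446.6,161.8,9],s["tcp_pos"],[380,173,27]])
for dz in (0,10,20,30):
    s2=dict(s); s2["tcp_pos"]=s["tcp_pos"]+[0,0,dz]; Q=P.copy();Q[4]=s2["tcp_pos"]; print(dz,wproj(Q,s2).tolist())
print(proj("scene",[P[0],P[1],P[2],P[3]]),proj("top",P[:4]))
m=optics.camera_model("wrist")["mount"]
print("tip depth",np.linalg.inv(m)[:3,3])
E
```

```text
0 [[412.6712793652827, 230.20141292031013], [206.57620477468296, 228.4030367440398], [391.021653939071, 205.92198569497776], [228.69978892885428, 204.4935947386263], [310.8644038685785, 227.62859533054885], [228.7295159356959, 106.19405919367968]]
10 [[407.6460333673305, 224.5657452311615], [211.71199324702795, 222.85267764418072], [387.87097502388764, 202.38859063960808], [231.9189489068465, 201.01457803574544], [310.8644038685785, 227.62859533054885], [232.46894789622073, 106.63489904206159]]
20 [[403.0928845001393, 219.45952078659295], [216.3650236981236, 217.8240457125451], [384.95818163393534, 199.12197730374166], [234.8949411190307, 197.798358063885], [310.8644038685785, 227.62859533054885], [235.88213789765825, 107.03727838165553]]
30 [[398.9482906929724, 214.8114789965564], [220.60030860186586, 213.24688054451613], [382.25731226876036, 196.0930306173246], [237.65431529420542, 194.81624194956922], [310.8644038685785, 227.62859533054885], [239.0099952438041, 107.40601999075318]]
[[275.7 170.6]
 [293.2 203.6]
 [277.1 184.2]
 [294.2 216.9]] [[253.9 238.3]
 [304.7 240.8]
 [257.1 236.8]
 [305.  239.2]]
tip depth [   0.4  -16.1 -212. ]
```

```bash
python3 - <<'E'
from h import *
import cv2
np.set_printoptions(precision=1,suppress=True)
x=np.array([.445,.895,0]);y=np.array([.898,-.44,0]);t=np.array([264.5,538.1,181.5])
for e in (-57,-44,44,57):
  print(e,proj("scene",[t+e*x,t+e*x+[0,0,20],t+e*x+[0,0,40],t+e*x+[0,0,80]]).tolist())
  print(e,proj("top",[t+e*x,t+e*x+[0,0,40],t+e*x+[0,0,80]]).tolist())
a=cv2.imread("pics/scene0.png")[0:110,90:200]; cv2.imwrite("pics/s0g.png",cv2.resize(a,None,fx=5,fy=5,interpolation=cv2.INTER_CUBIC))
m=np.linalg.inv(optics.camera_model("wrist")["mount"]);K=optics.camera_model("wrist")["mtx"]
for z in (0,-10,-20,-30,-40):
  for yy in (-10,0):
    c=(m@[0,yy,z,1])[:3]*[1,-1,-1];c=K@c;print(z,yy,c[:2]/c[2],c[2])
E
```

```text
-57 [[156.37202608044555, 109.25340660593731], [154.27080763112468, 102.8111319528764], [152.115477992556, 96.20295396737006], [147.63390322080042, 82.4625760608228]]
-57 [[134.08999733406878, 354.1045625143808], [123.76843345966452, 362.44179488201905], [112.15944657796541, 371.81894183022564]]
-44 [[157.41966092246741, 105.71664700571141], [155.34577765358625, 99.2729636458327], [153.2188502750847, 92.66446896237125], [148.79750920156383, 78.927089269268]]
-44 [[128.0652960159243, 351.0587983738489], [117.39159733921751, 359.2160516678691], [105.38675776415577, 368.39061431329606]]
44 [[164.16175027934077, 82.95571132273699], [162.25945085784036, 76.51722264336836], [160.31063686557573, 69.92130157774825], [156.2664699441966, 56.233486375533445]]
44 [[87.32590823089603, 330.46316053713775], [74.27373473779144, 337.40474115775237], [59.59548512508161, 345.2111232220085]]
57 [[165.10895182063555, 79.75800921304209], [163.23015792701383, 73.32222658226152], [161.30572090352226, 66.73009403815185], [157.3130987305368, 53.05342172225678]]
57 [[81.31396461771106, 327.4238460043506], [67.91119331014337, 334.1862289602733], [52.838923446412586, 341.7909592428837]]
0 -10 [310.9 212.6] 209.47453842937333
0 0 [310.9 227.6] 212.0010800871283
-10 -10 [310.9 217.3] 199.79897782176985
-10 0 [310.9 233. ] 202.32551947952481
-20 -10 [310.9 222.5] 190.12341721416635
-20 0 [310.9 238.8] 192.6499588719213
-30 -10 [310.9 228.2] 180.44785660656288
-30 0 [310.9 245.3] 182.97439826431784
-40 -10 [310.9 234.5] 170.7722959989594
-40 0 [310.9 252.6] 173.29883765671434
```

View pics/s0g.png

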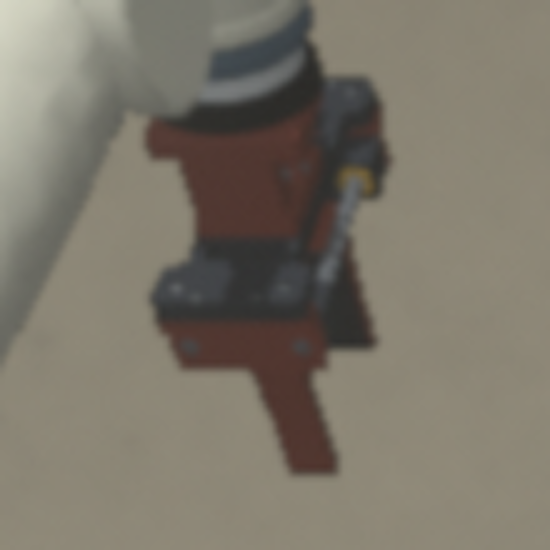

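Call:
{"api": "step_arm", "payload": {
  "rows": [
    [0,-20,-5,0,0,0,-1],
    [0,-40,-5,0,0,0,-1],
    [0,-40,-5,0,0,0,-1],
    [0,-40,5,0,0,0,-1],
    [0,-40,12,0,0,0,-1],
    [0,-40,18,0,0,0,-1],
    [0,-40,22,0,0,0,-1],
    [0,-40,22,0,0,0,-1]
  ]
}}

```text
t: 6.7
tcp_pos: [416.0, 221.5, 13.4]
tcp_rot: [0.721, 0.692, -0.001, -0.0]
ft_force: [-0.6, 0.9, -0.2]
grip_width: 0.009
```

Call:
{"api": "step_arm", "payload": {
  "rows": [
    [0,0,3,0,0,0,-1],
    [0,0,6,0,0,0,-1],
    [0,0,9,0,0,0,-1],
    [0,0,12,0,0,0,-1],
    [0,0,12,0,0,0,-1]
  ]
}}

```text
t: 7.2
tcp_pos: [416.1, 221.7, 2.1]
tcp_rot: [0.721, 0.693, -0.0, -0.0]
ft_force: [-0.6, 0.0, -0.4]
grip_width: 0.006
```

```bash
python3 - <<'E'
from h import *
import cv2
s=manip.get_state();print(s["tcp_pos"],s["ft_force"])
cv2.imwrite("pics/w6.png",optics.snapshot("wrist"))
E
```

```text
[416.10324606 221.68417145   2.12548607] [-0.64560584  0.00138681 -0.41779103]
```

View pics/w6.png

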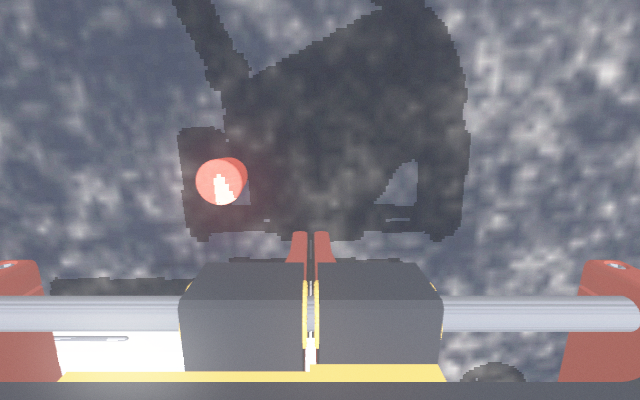

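Call:
{"api": "step_arm", "payload": {
  "rows": [
    [0,6,0,0,0,0,-1],
    [0,12,0,0,0,0,-1],
    [0,18,0,0,0,0,-1],
    [0,24,0,0,0,0,-1],
    [0,28,0,0,0,0,-1],
    [0,32,0,0,0,0,-1],
    [0,36,0,0,0,0,-1],
    [0,40,0,0,0,0,-1]
  ]
}}

```text
t: 8.05
tcp_pos: [456.6, 220.1, 2.6]
tcp_rot: [0.721, 0.693, -0.0, -0.0]
ft_force: [-0.9, -0.8, 1.3]
grip_width: 0.009
```

```bash
python3 - <<'E'
from h import *
import cv2
s=manip.get_state();print(s["tcp_pos"],s["ft_force"],s["torque"])
a=optics.snapshot("scene")[130:260,230:400]; cv2.imwrite("pics/s7.png",cv2.resize(a,None,fx=4,fy=4,interpolation=cv2.INTER_CUBIC))
E
```

```text
[456.57148906 220.10046567   2.62757733] [-0.93333974 -0.79661368  1.2893078 ] [ 0.00206023  0.29938716 -0.04948182]
```

View pics/s7.png

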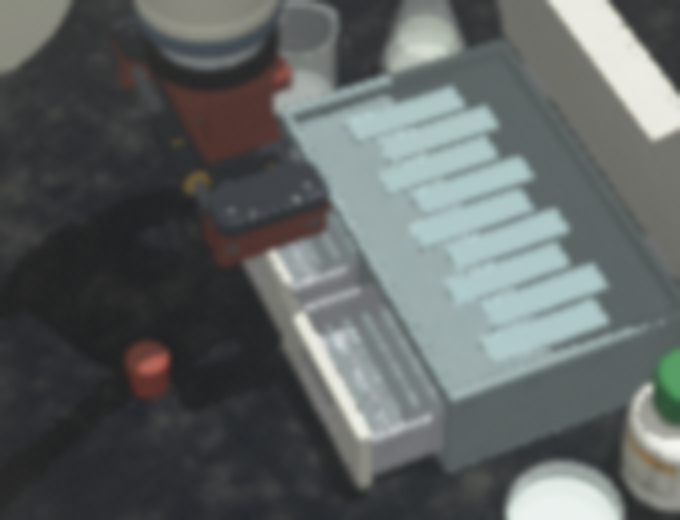

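Call:
{"api": "step_arm", "payload": {
  "rows": [
    [0,5,0,0,0,0,-1],
    [0,10,0,0,0,0,-1],
    [0,15,0,0,0,0,-1],
    [0,20,0,0,0,0,-1],
    [0,24,0,0,0,0,-1],
    [0,28,0,0,0,0,-1],
    [0,31,0,0,0,0,-1],
    [0,34,0,0,0,0,-1],
    [0,34,0,0,0,0,-1]
  ]
}}

```text
t: 9.0
tcp_pos: [490.9, 218.9, 2.7]
tcp_rot: [0.721, 0.692, 0.0, 0.0]
ft_force: [-0.9, -0.3, 0.3]
grip_width: 0.008
```

Call:
{"api": "step_arm", "payload": {
  "rows": [
    [0,1,0,0,0,0,-1],
    [0,2,0,0,0,0,-1],
    [0,3,0,0,0,0,-1],
    [0,3,0,0,0,0,-1]
  ]
}}

```text
t: 9.4
tcp_pos: [493.4, 218.9, 2.7]
tcp_rot: [0.721, 0.693, 0.0, -0.0]
ft_force: [-0.8, 0.6, -0.6]
grip_width: 0.007
```

Call:
{"api": "step_arm", "payload": {
  "rows": [
    [0,1,0,0,0,0,-1],
    [0,2,0,0,0,0,-1],
    [0,2,0,0,0,0,-1]
  ]
}}

```text
t: 9.7
tcp_pos: [495.5, 218.7, 2.7]
tcp_rot: [0.721, 0.693, 0.0, 0.0]
ft_force: [-1.3, -0.2, 0.3]
grip_width: 0.005
```

Call:
{"api": "step_arm", "payload": {
  "rows": [
    [0,1,0,0,0,0,-1],
    [0,2,0,0,0,0,-1],
    [0,2,0,0,0,0,-1]
  ]
}}

```text
t: 10.0
tcp_pos: [497.5, 218.5, 2.7]
tcp_rot: [0.721, 0.693, 0.0, 0.0]
ft_force: [-0.3, 1.0, 1.3]
grip_width: 0.001
```

Call:
{"api": "step_arm", "payload": {
  "rows": [
    [0,1,0,0,0,0,-1],
    [0,2,0,0,0,0,-1],
    [0,2,0,0,0,0,-1]
  ]
}}

```text
t: 10.3
tcp_pos: [498.7, 218.4, 2.7]
tcp_rot: [0.721, 0.693, -0.001, -0.001]
ft_force: [-5.1, 1.1, 2.6]
grip_width: 0.005
```

Call:
{"api": "step_arm", "payload": {
  "rows": [
    [0,1,0,0,0,0,-1],
    [0,1,0,0,0,0,-1]
  ]
}}

```text
t: 10.5
tcp_pos: [498.6, 218.4, 2.7]
tcp_rot: [0.721, 0.693, -0.002, -0.001]
ft_force: [-10.3, 0.4, 4.9]
grip_width: 0.002
```

Call:
{"api": "step_arm", "payload": {
  "rows": [
    [0,-20,0,0,0,0,-1],
    [0,-45,0,0,0,0,-1],
    [0,-68,0,0,0,0,-1],
    [-15,-69,0,0,0,0,-1],
    [-50,-69,0,0,0,0,-1],
    [-90,-69,0,0,0,0,-1],
    [-122,-69,0,0,0,0,-1],
    [-122,-69,0,0,0,0,-1]
  ]
}}

```text
t: 11.3
tcp_pos: [427.2, 95.5, 2.9]
tcp_rot: [0.723, 0.691, -0.0, 0.001]
ft_force: [-0.1, -0.6, 0.4]
grip_width: 0.004
```

```bash
python3 - <<'E'
from h import *
import cv2
s=manip.get_state();print(s["tcp_pos"],s["ft_force"],shift(W([-98,-61,2.7])))
a=optics.snapshot("scene")[130:260,230:400]; cv2.imwrite("pics/s8.png",cv2.resize(a,None,fx=4,fy=4,interpolation=cv2.INTER_CUBIC))
E
```

```text
[427.19957323  95.51143085   2.92773199] [-0.11924106 -0.56062698  0.36215052] [ 4.06189292 66.46639638  0.33905853]
```

View pics/s8.png

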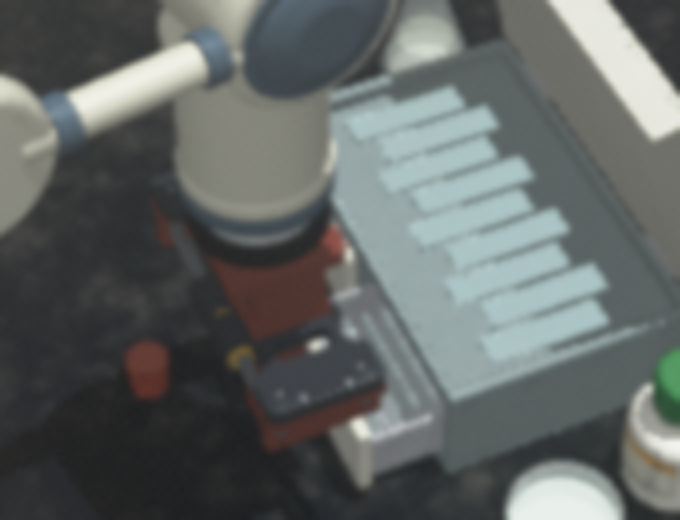

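Call:
{"api": "step_arm", "payload": {
  "rows": [
    [0,6,0,0,0,0,-1],
    [0,12,0,0,0,0,-1],
    [1,18,0,0,0,0,-1],
    [1,23,0,0,0,0,-1],
    [2,28,0,0,0,0,-1],
    [2,33,0,0,0,0,-1],
    [2,38,0,0,0,0,-1],
    [2,43,0,0,0,0,-1],
    [2,48,0,0,0,0,-1],
    [2,53,0,0,0,0,-1],
    [2,57,0,0,0,0,-1],
    [2,60,0,0,0,0,-1]
  ]
}}

```text
t: 12.55
tcp_pos: [486.7, 98.8, 2.5]
tcp_rot: [0.721, 0.693, -0.0, -0.0]
ft_force: [-1.6, 0.7, -1.4]
grip_width: 0.006
```

Call:
{"api": "step_arm", "payload": {
  "rows": [
    [0,1,0,0,0,0,-1],
    [0,2,0,0,0,0,-1],
    [0,3,0,0,0,0,-1],
    [0,4,0,0,0,0,-1],
    [0,4,0,0,0,0,-1]
  ]
}}

```text
t: 13.05
tcp_pos: [490.5, 98.6, 2.7]
tcp_rot: [0.721, 0.693, 0.0, 0.0]
ft_force: [-0.6, -0.6, -0.3]
grip_width: 0.005
```

Call:
{"api": "step_arm", "payload": {
  "rows": [
    [0,1,0,0,0,0,-1],
    [0,2,0,0,0,0,-1],
    [0,2,0,0,0,0,-1]
  ]
}}

```text
t: 13.35
tcp_pos: [492.7, 98.5, 2.7]
tcp_rot: [0.721, 0.693, 0.0, 0.0]
ft_force: [-1.6, 0.9, 0.1]
grip_width: 0.001
```

Call:
{"api": "step_arm", "payload": {
  "rows": [
    [0,1,0,0,0,0,-1],
    [0,2,0,0,0,0,-1],
    [0,2,0,0,0,0,-1]
  ]
}}

```text
t: 13.65
tcp_pos: [493.2, 98.5, 2.8]
tcp_rot: [0.721, 0.693, -0.001, -0.001]
ft_force: [-7.9, -0.7, 3.7]
grip_width: 0.005
```

Call:
{"api": "step_arm", "payload": {
  "rows": [
    [0,1,0,0,0,0,-1],
    [0,1,0,0,0,0,-1]
  ]
}}

```text
t: 13.85
tcp_pos: [493.1, 98.5, 2.8]
tcp_rot: [0.721, 0.693, -0.002, -0.002]
ft_force: [-12.0, -1.3, 7.1]
grip_width: 0.005
```

Call:
{"api": "step_arm", "payload": {
  "rows": [
    [0,-15,0,0,0,0,-1],
    [0,-35,-5,0,0,0,-1],
    [0,-40,-45,0,0,0,-1],
    [0,-40,-90,0,0,0,-1],
    [0,-40,-135,0,0,0,-1],
    [5,-40,-180,0,0,0,-1],
    [20,-40,-225,0,0,0,-1],
    [40,-40,-255,0,0,0,-1],
    [60,-40,-270,0,0,0,-1],
    [60,-40,-270,0,0,0,-1]
  ]
}}

```text
t: 14.85
tcp_pos: [459.0, 162.0, 275.8]
tcp_rot: [0.721, 0.693, 0.003, 0.001]
ft_force: [-0.6, -0.3, 0.1]
grip_width: 0.003
```

```bash
python3 - <<'E'
from h import *
import cv2
np.set_printoptions(precision=1,suppress=True)
s=manip.get_state();print(s["tcp_pos"],s["joint_positions"],shift(W([115,0,265])))
cv2.imwrite("pics/w9.png",optics.snapshot("wrist"))
cv2.imwrite("pics/s9.png",optics.snapshot("scene"))
E
```

```text
[459.  162.  275.8] [ 0.3 -0.2  1.3  0.   2.  -1.3] [ -3.7 250.3  12.3]
```

View pics/s9.png

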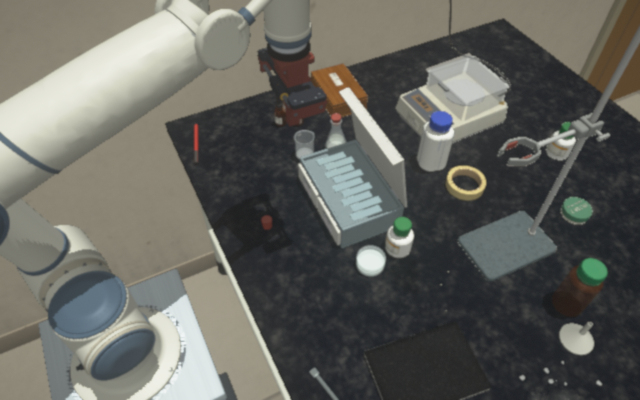

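View pics/w9.png

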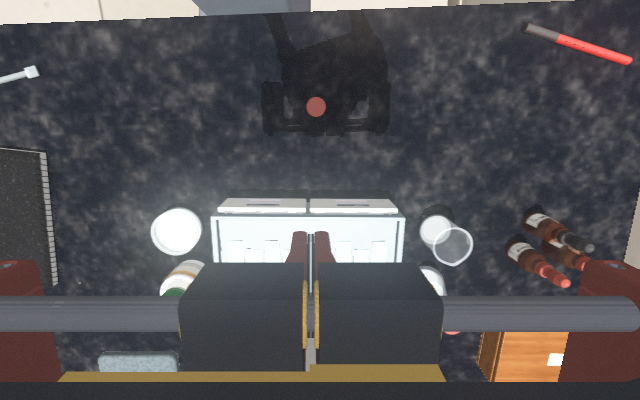

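Call:
{"api": "step_arm", "payload": {
  "rows": [
    [0,20,0,0,0,0,-1],
    [0,50,0,0,0,0,-1],
    [0,80,0,0,0,0,-1],
    [0,110,0,0,0,0,-1],
    [-2,140,0,0,0,0,-1],
    [-3,170,0,0,0,0,-1],
    [-4,200,0,0,0,0,-1],
    [-4,225,0,0,0,0,-1],
    [-4,245,0,0,0,0,-1],
    [-4,250,0,0,0,0,-1],
    [-4,250,0,0,0,0,-1]
  ]
}}

```text
t: 16.05
tcp_pos: [707.7, 144.9, 270.4]
tcp_rot: [0.722, 0.692, -0.001, -0.001]
ft_force: [-0.7, 0.6, -0.2]
grip_width: 0.005
```

```bash
python3 - <<'E'
from h import *
import cv2
np.set_printoptions(precision=2,suppress=True)
s=manip.get_state();print(s["tcp_pos"],s["tcp_rot"],s["joint_positions"],s["ft_force"],shift(W([115,0,190])))
cv2.imwrite("pics/s10.png",optics.snapshot("scene"));cv2.imwrite("pics/w10.png",optics.snapshot("wrist"))
E
```

```text
[707.73 144.86 270.35] [ 0.72  0.69 -0.   -0.  ] [ 0.15  0.52  0.56 -0.    2.07 -1.37] [-0.69  0.61 -0.25] [ 4.04  1.46 80.34]
```

View pics/s10.png

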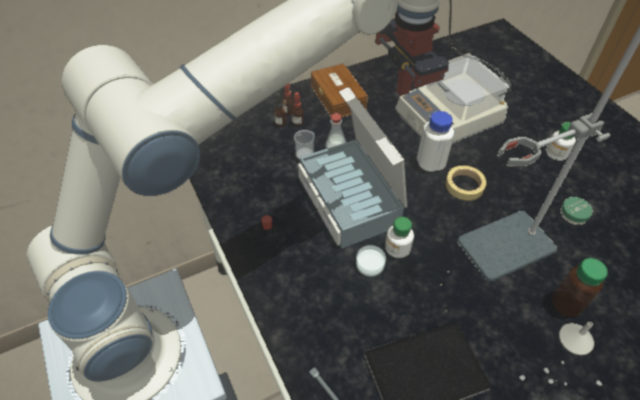

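View pics/w10.png

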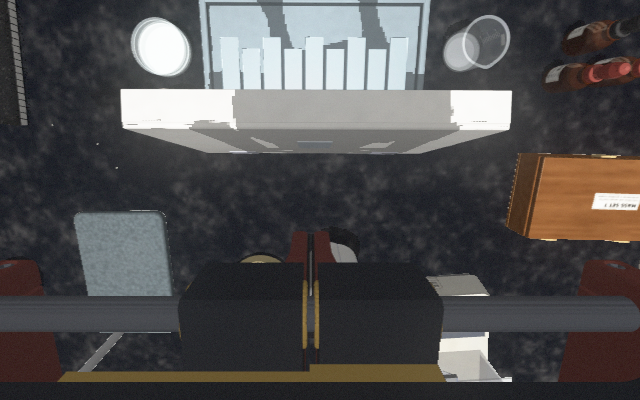

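Call:
{"api": "step_arm", "payload": {
  "rows": [
    [1,0,15,0,0,0,-1],
    [2,0,35,0,0,0,-1],
    [3,0,55,0,0,0,-1],
    [4,0,70,0,0,0,-1],
    [4,0,80,0,0,0,-1],
    [4,-8,80,0,0,0,-1],
    [4,-15,80,0,0,0,-1],
    [4,-20,80,0,0,0,-1],
    [4,-20,80,0,0,0,-1]
  ]
}}

```text
t: 17.05
tcp_pos: [687.3, 150.9, 194.3]
tcp_rot: [0.721, 0.693, 0.001, 0.001]
ft_force: [-1.0, 0.1, -0.2]
grip_width: 0.006
```

```bash
python3 - <<'E'
from h import *
import cv2
np.set_printoptions(precision=2,suppress=True)
s=manip.get_state();print(s["tcp_pos"],s["tcp_rot"],s["joint_positions"],s["ft_force"],shift(W([115,0,190])))
cv2.imwrite("pics/w11.png",optics.snapshot("wrist"))
# arc: finger tip lower front corner at (x-10, z+37); keep on outer face at r=150
c0=Rc.inv().apply(s["tcp_pos"]-C); print("local",c0)
for th in (1.37,1.25,1.1,.95,.8,.65,.5,.35,.2,.1,.05,0):
    p=lid(th,150); tcp=np.array([p[0]+10,0,p[2]-37]) ; d=tcp-c0; print(th,tcp[[0,2]],"dy",d[0],"dz",-d[2])
E
```

```text
[687.31 150.89 194.34] [0.72 0.69 0.   0.  ] [ 0.17  0.39  0.87  0.    1.88 -1.36] [-1.03  0.13 -0.17] [-1.22 21.85  4.39]
local [ 93.14   1.21 194.34]
1.37 [ 65.96 186.18] dy -27.17522955439013 dz 8.160506664166945
1.25 [ 48.4  182.24] dy -44.74166641630267 dz 12.103787122234962
1.1 [ 27.31 174.4 ] dy -65.82939382661388 dz 19.94073346217573
0.95 [  7.63 163.5 ] dy -85.50919016399219 dz 30.840989944755137
0.8 [-10.2  149.78] dy -103.33908962982355 dz 44.55976030893311
0.65 [-25.78 133.55] dy -118.91867112108802 dz 60.78895054824423
0.5 [-38.76 115.18] dy -131.89805082507658 dz 79.1640880379718
0.35 [-48.85  95.07] dy -141.98573985552002 dz 99.27250680454253
0.2 [-55.82  73.68] dy -148.95519046456175 dz 120.66261511363787
0.1 [-58.65  58.95] dy -151.78884406496877 dz 135.39837671125213
0.05 [-59.51  51.49] dy -152.64988381676676 dz 142.85403724697295
0 [-60.  44.] dy -153.1372197731459 dz 150.3434141999445
```

View pics/w11.png

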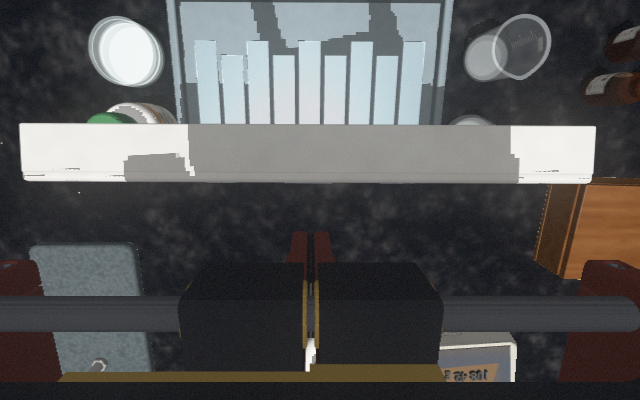

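Call:
{"api": "step_arm", "payload": {
  "rows": [
    [0,-10,4,0,0,0,-1],
    [0,-20,7,0,0,0,-1],
    [0,-27,8,0,0,0,-1],
    [0,-33,9,0,0,0,-1],
    [0,-39,10,0,0,0,-1],
    [0,-45,12,0,0,0,-1],
    [0,-52,14,0,0,0,-1],
    [0,-59,17,0,0,0,-1],
    [0,-66,20,0,0,0,-1],
    [0,-66,20,0,0,0,-1]
  ]
}}

```text
t: 18.1
tcp_pos: [620.6, 153.5, 172.4]
tcp_rot: [0.721, 0.693, -0.0, -0.0]
ft_force: [-0.4, -0.1, -0.3]
grip_width: 0.006
```

```bash
python3 - <<'E'
from h import *
import cv2
np.set_printoptions(precision=2,suppress=True)
s=manip.get_state();print(s["tcp_pos"],s["ft_force"])
cv2.imwrite("pics/w12.png",optics.snapshot("wrist"));cv2.imwrite("pics/s12.png",optics.snapshot("scene"))
c0=Rc.inv().apply(s["tcp_pos"]-C); print("local",c0)
for th in (1.1,1.05,1,.95,.9,.85,.8,.75,.7,.65,.6,.55,.5,.45,.4,.35,.3,.25,.2,.15,.1,.05,0):
    p=lid(th,150); d=np.array([p[0]+10,0,p[2]-37])-c0; print(th,"dy",d[0],"dz",-d[2])
E
```

```text
[620.59 153.5  172.4 ] [-0.39 -0.08 -0.33]
local [ 26.37   1.08 172.4 ]
1.1 dy 0.9356786968417659 dz -2.0058696943890766
1.05 dy -5.803265079885197 dz 1.2979009169268068
1 dy -12.368667221063832 dz 4.9343494869863775
0.95 dy -18.744117640536544 dz 8.894386788190332
0.9 dy -24.91368103252501 dz 13.168114789633194
0.85 dy -30.861936701595823 dz 17.744851397025883
0.8 dy -36.57401710636792 dz 22.613157152368302
0.75 dy -42.03564502062338 dz 27.760863826636637
0.7 dy -47.23316921893738 dz 33.17510483401912
0.65 dy -52.15359859763238 dz 38.842347391679425
0.6 dy -56.78463464577179 dz 44.74842634466634
0.55 dy -61.114702185032144 dz 50.878579571423785
0.5 dy -65.13297830162095 dz 57.21748488140699
0.45 dy -68.82941939792438 dz 63.7492983125791
0.4 dy -72.1947862962711 dz 70.45769373306481
0.35 dy -75.22066733206437 dz 77.32590364797773
0.3 dy -77.8994993785631 dz 84.33676110942513
0.25 dy -80.22458675075981 dz 91.47274262493738
0.2 dy -82.19011794110611 dz 98.71601195707306
0.15 dy -83.79118014525498 dz 106.04846470472356
0.1 dy -85.02377154151314 dz 113.45177355468732
0.05 dy -85.88481129331113 dz 120.90743409040816
0 dy -86.37214724969024 dz 128.3968110433797
```

View pics/w12.png

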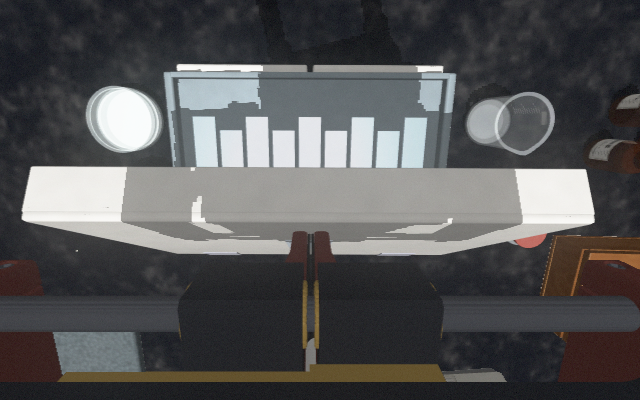

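View pics/s12.png

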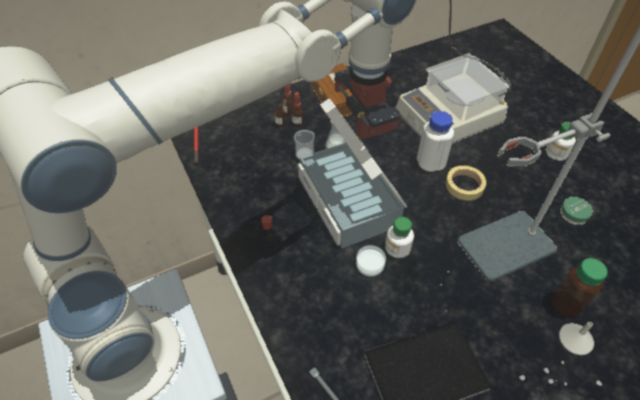

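Call:
{"api": "step_arm", "payload": {
  "rows": [
    [0,-6,1,0,0,0,-1],
    [0,-12,5,0,0,0,-1],
    [0,-19,9,0,0,0,-1],
    [0,-25,13,0,0,0,-1],
    [0,-31,18,0,0,0,-1],
    [0,-37,23,0,0,0,-1],
    [0,-42,28,0,0,0,-1],
    [0,-47,33,0,0,0,-1],
    [0,-52,39,0,0,0,-1],
    [0,-57,45,0,0,0,-1],
    [0,-61,51,0,0,0,-1],
    [0,-65,57,0,0,0,-1]
  ]
}}

```text
t: 19.4
tcp_pos: [556.4, 156.1, 115.0]
tcp_rot: [0.721, 0.693, -0.0, -0.0]
ft_force: [0.8, 0.3, 1.4]
grip_width: 0.005
```

```bash
python3 - <<'E'
from h import *
import cv2
np.set_printoptions(precision=2,suppress=True)
s=manip.get_state();print(s["tcp_pos"],s["ft_force"])
cv2.imwrite("pics/s13.png",optics.snapshot("scene")[60:280,200:460].repeat(2,0).repeat(2,1))
c0=Rc.inv().apply(s["tcp_pos"]-C); print("local",c0)
for th in (.5,.45,.4,.35,.3,.25,.2,.15,.1,.05,0):
    p=lid(th,150); d=np.array([p[0]+10,0,p[2]-37])-c0; print(th,"dy",d[0],"dz",-d[2])
E
```

```text
[556.38 156.09 115.01] [0.84 0.34 1.39]
local [-37.89   1.03 115.01]
0.5 dy -0.8695720109320533 dz -0.17106651190516686
0.45 dy -4.5660131072354915 dz 6.360746919266944
0.4 dy -7.931380005582206 dz 13.06914233975266
0.35 dy -10.957261041375475 dz 19.93735225466557
0.3 dy -13.636093087874215 dz 26.94820971611297
0.25 dy -15.961180460070914 dz 34.084191231625226
0.2 dy -17.926711650417218 dz 41.32746056376091
0.15 dy -19.527773854566092 dz 48.6599133114114
0.1 dy -20.76036525082425 dz 56.063222161375165
0.05 dy -21.62140500262224 dz 63.518882697096004
0 dy -22.108740959001352 dz 71.00825965006754
```

View pics/s13.png

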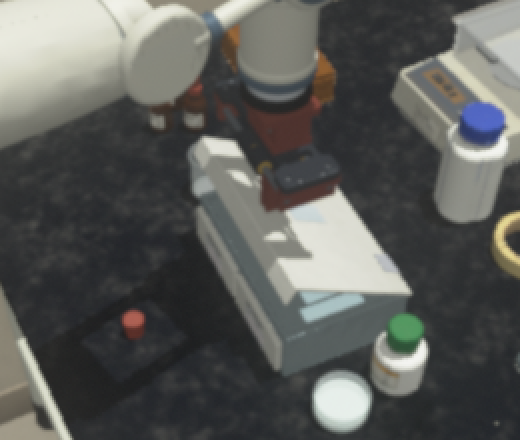

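Call:
{"api": "step_arm", "payload": {
  "rows": [
    [0,-5,6,0,0,0,-1],
    [0,-8,13,0,0,0,-1],
    [0,-11,20,0,0,0,-1],
    [0,-14,27,0,0,0,-1],
    [0,-16,34,0,0,0,-1],
    [0,-18,41,0,0,0,-1],
    [0,-20,48,0,0,0,-1],
    [0,-21,54,0,0,0,-1],
    [0,-21,58,0,0,0,-1],
    [0,-21,62,0,0,0,-1],
    [0,-21,62,0,0,0,-1]
  ]
}}

```text
t: 20.55
tcp_pos: [535.6, 156.8, 52.9]
tcp_rot: [0.721, 0.693, -0.0, -0.0]
ft_force: [0.2, 0.5, -0.4]
grip_width: 0.001
```

Call:
{"api": "step_arm", "payload": {
  "rows": [
    [0,0,1,0,0,0,-1],
    [0,0,2,0,0,0,-1],
    [0,0,3,0,0,0,-1],
    [0,0,3,0,0,0,-1]
  ]
}}

```text
t: 20.95
tcp_pos: [535.9, 156.9, 50.7]
tcp_rot: [0.721, 0.693, 0.0, 0.0]
ft_force: [0.3, -0.3, 0.7]
grip_width: 0.004
```

Call:
{"api": "step_arm", "payload": {
  "rows": [
    [0,0,1,0,0,0,-1],
    [0,0,2,0,0,0,-1],
    [0,0,3,0,0,0,-1],
    [0,0,3,0,0,0,-1]
  ]
}}

```text
t: 21.35
tcp_pos: [535.8, 156.9, 47.4]
tcp_rot: [0.721, 0.693, -0.0, -0.0]
ft_force: [0.1, 0.5, -0.0]
grip_width: 0.002
```

Call:
{"api": "step_arm", "payload": {
  "rows": [
    [0,0,1,0,0,0,-1],
    [0,0,2,0,0,0,-1],
    [0,0,2,0,0,0,-1]
  ]
}}

```text
t: 21.65
tcp_pos: [535.8, 156.9, 45.4]
tcp_rot: [0.721, 0.693, -0.0, -0.0]
ft_force: [0.1, 0.6, 0.8]
grip_width: 0.005
```

Call:
{"api": "step_arm", "payload": {
  "rows": [
    [0,0,1,0,0,0,-1],
    [0,0,2,0,0,0,-1],
    [0,0,2,0,0,0,-1]
  ]
}}

```text
t: 21.95
tcp_pos: [535.8, 156.9, 43.4]
tcp_rot: [0.721, 0.693, -0.0, -0.0]
ft_force: [0.4, 0.3, 0.1]
grip_width: 0.004
```

Call:
{"api": "step_arm", "payload": {
  "rows": [
    [0,0,1,0,0,0,-1],
    [0,0,2,0,0,0,-1],
    [0,0,2,0,0,0,-1]
  ]
}}

```text
t: 22.25
tcp_pos: [535.8, 156.9, 41.4]
tcp_rot: [0.721, 0.693, -0.0, -0.0]
ft_force: [-0.4, 0.3, -0.3]
grip_width: 0.006
```

Call:
{"api": "step_arm", "payload": {
  "rows": [
    [0,0,1,0,0,0,-1],
    [0,0,2,0,0,0,-1],
    [0,0,2,0,0,0,-1]
  ]
}}

```text
t: 22.55
tcp_pos: [536.0, 156.9, 41.2]
tcp_rot: [0.721, 0.693, 0.0, 0.0]
ft_force: [-3.7, -0.2, 8.3]
grip_width: 0.006
```

```bash
python3 - <<'E'
from h import *
import cv2
np.set_printoptions(precision=2,suppress=True)
s=manip.get_state();print(s["tcp_pos"],s["ft_force"])
cv2.imwrite("pics/s14.png",optics.snapshot("scene")[120:260,260:420].repeat(4,0).repeat(4,1))
for th in (0,.03,.06,.1):
  print(th,proj("scene",[W(lid(th,178)+[0,e,0]) for e in (-128,128)]).tolist())
E
```

```text
[535.96 156.91  41.25] [-3.66 -0.23  8.25]
0 [[336.1729040694419, 232.26030176770226], [291.980845422399, 156.56868934270557]]
0.03 [[336.3319926047672, 230.81525319372705], [291.9809667734789, 155.04777621328125]]
0.06 [[336.5575124336801, 229.33789509104218], [292.0407242306705, 153.5009132907906]]
0.1 [[336.96235412671047, 227.31991722860377], [292.21403026750033, 151.40040702414305]]
```

View pics/s14.png

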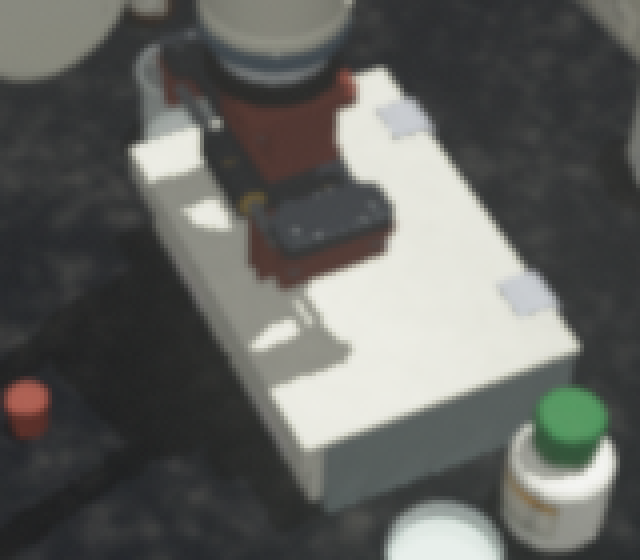

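Call:
{"api": "step_arm", "payload": {
  "rows": [
    [0,0,1,0,0,0,-1],
    [0,0,1,0,0,0,-1],
    [0,0,1,0,0,0,-1]
  ]
}}

```text
t: 22.9
tcp_pos: [536.0, 156.9, 41.2]
tcp_rot: [0.721, 0.693, 0.001, 0.0]
ft_force: [-5.9, -1.3, 11.0]
grip_width: 0.007
```

Call:
{"api": "step_arm", "payload": {
  "rows": [
    [0,0,-5,0,0,0,-1],
    [0,0,-20,0,0,0,-1],
    [0,0,-60,0,0,0,-1],
    [0,-20,-105,0,0,0,-1],
    [0,-60,-150,0,0,0,-1],
    [0,-100,-180,0,0,0,-1],
    [0,-140,-200,0,0,0,-1],
    [0,-140,-200,0,0,0,-1],
    [0,-140,-200,0,0,0,-1]
  ]
}}

```text
t: 23.8
tcp_pos: [396.0, 162.9, 240.8]
tcp_rot: [0.721, 0.693, 0.002, 0.001]
ft_force: [-0.1, 1.2, -0.4]
grip_width: -0.0
```

```bash
python3 - <<'E'
from h import *
import cv2
s=manip.get_state();print(s["t"],s["tcp_pos"],s["ft_force"])
cv2.imwrite("pics/s15.png",optics.snapshot("scene")[90:280,240:440].repeat(3,0).repeat(3,1))
cv2.imwrite("pics/t15.png",optics.snapshot("top"))
E
```

```text
23.8 [396.01568795 162.91191064 240.76138413] [-0.05197443  1.16206128 -0.39193025]
```

View pics/s15.png

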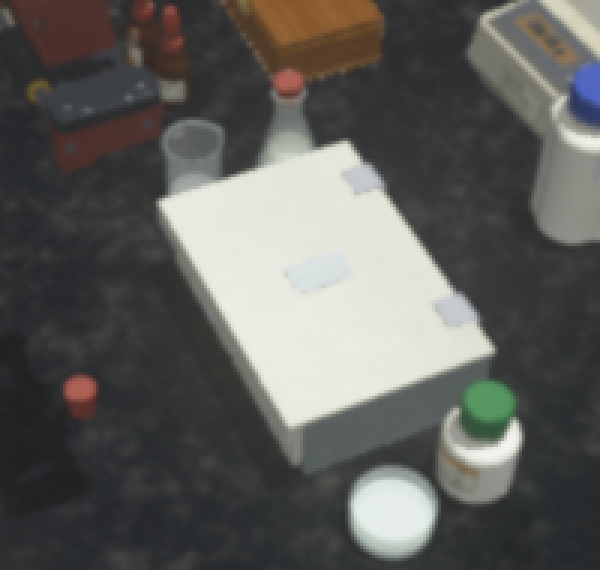

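View pics/t15.png

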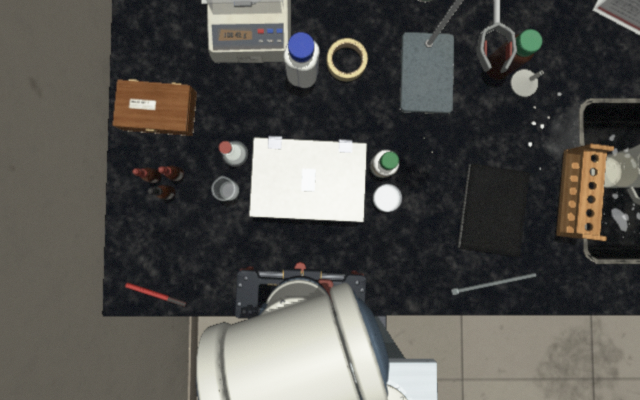

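```bash
python3 -c "
from bench import finish_job
print(finish_job())"
```

```text
the job is handed in; nothing more can be done
None
```

I pushed both drawers home with the closed fingertips, then swung the lid over from behind and pressed it flat. The arm went back clear and the job was handed in at about 24 s; it returned no verdict.

**Drawers:** Both ran into a hard stop, the left at TCP x = 498.7 mm and the right at 493.2 mm. The left stop agrees with my home estimate of 498.8 mm. The stop forces were about 11 N on the left and 14 N on the right. A picture taken before the lid was moved showed both fronts level.

**Lid:** It met a hard stop at about 8 N and was held at about 12 N. After release, its two front corners lie within about 1 pixel of where they should be when flat. One pixel is about 0.02 rad, and the limit is 0.045.

**Bystanders:** The beaker, flask, dish, bottle and stopper look unmoved in the top and scene pictures. I judged this by eye and did not measure it to the millimetre.

**Disagreement with the interface text:** The real fingertips end about 37 mm short of the stated TCP, in both the wrist and scene pictures. My first push at TCP z = 36 mm therefore passed over the left drawer's front without touching anything. I worked the rest with the 37 mm offset, and contact confirmed it: the lid stopped at TCP z = 41 mm, against 44 mm expected.

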